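# Make up two reagent kits

## Robot

A 6-joint arm with a two-finger parallel gripper is mounted at the origin on a cart in front of the work surface, level with it; the furniture and walls round the work are solid. World frame = base frame: x ahead of the robot, y to its left, z up, the work surface at z = 0. Lengths are in m, angles in rad, forces in N, time in s.
With the tool pointing down it reaches from about 0.275 to 0.825 m from the base axis. Payload 5.2 kg.
Tool frame: the origin (TCP) lies at the very end of the fingers, on their centre line; the grasp point (between the pads) lies 19 mm behind it (manip.grip_depth is the distance from the TCP to the grasp point, in m); y points along the fingers, x is the direction in which the jaws open and shut, and the axes are right-handed (so a half turn about y gives the same grasp; the last joint's range is limited). The gripper opens to 93 mm and grips with 3 to 60 N. Pads are 15 mm wide; open, the fingers measure 128 mm over their backs; the gripper's body (75 mm by 188 mm) begins 65 mm behind the grasp point.
Start: joints at [-1.39, 0.259, 1.535, -0, 1.348, -0.203], TCP at [0.206, -0.51, 0.219] pointing down, gripper open.
Joint ranges: [-3.14, 3.14], [-0.91, 2.08], [0.19, 2.58], [-1.22, 4.36], [0.22, 2.71], [-3.12, 3.12]. Speed limits (rad/s): [2.57, 2.57, 3.14, 3.14, 3.14, 3.14].

## Interface

Orientations are given as a unit quaternion [x, y, z, w].
In Python, from cell import manip gives the robot as it stands. The module is installed in compiled form; this text tells all that it offers.
- The arm moves only by the tool play_rows, never from a script. Its argument "plan" is a list of rows, each a list of 3 entries, a list of its own where there are three numbers: the opening in per cent of the stroke, from 0 (shut) to 100 (fully open), then the shift along the tool's x, y, z in mm, then the turn, a rotation vector about the tool's x, y, z in rad. In form: [[hand, [tx, ty, tz], [rx, ry, rz]], ...]. A call has 1 to 12 rows; each row shifts and turns the commanded pose from where the row before left it, along the tool's axes as they then stand; what a row does not reach is not made up. A row lasts 1/10 s, in which the tool goes at most 50 mm and 8.59 degrees, less where a joint would pass 70% of its speed; a pose out of reach is approached as far as the arm can. A call with a gripper value outside its range is refused whole. The fingers move at their own pace and stop on an object; "grip_force" is the grip in N (left out, the last holds). Time passes only in rows, so rows that do not move let the fingers close. It gives the time, the measured TCP pose, the force and the opening at its end, in the units of the state.
- manip.get_state(): the state, without advancing time (a new reading comes with each control period).
- manip.camera(name): name is "side" or "top"; returns a dict with "color" (384x512x3 uint8, red, green, blue), "fx", "fy", "cx", "cy" (pixels), "k1" (the pictures are not rectified: a ray, as slopes to the right and down, at radius r is drawn at 1 + k1 r^2 times it, then the intrinsics apply), "pose" (4x4, takes a point from camera to world coordinates). Camera axes: x right, y down, z forward; pixel columns grow to the right and rows downward; lengths in m; the calibration is good to about 2 mm. A picture is of the moment at which its call begins. There is no depth.
- manip.hand_in(): hands the job in, once; it reports no verdict.
The state is a dict: "time": time; "qpos": joint angles; "qvel": joint speeds; "joint_efforts": joint torques, N m; "tcp_pos": TCP position; "tool_rot": TCP orientation; "wrist_force": force on the tool from outside, world axes, zero at the start; "ft_torque": the same for the moment, N m; "width": finger opening in m.
Only numpy, scipy, OpenCV 4.12 (cv2) and the standard library are available. Lean on these libraries where they do the work, as an engineer would, in place of code of your own. Each camera call takes 0.05 s, during which the arm holds its last target.

## Task

Make up two kits from the stock, the five bottles and vials that stand loosely grouped near the front of the bench, to the right of the two trays (not those at the back or far right): stand the green-capped bottle and the white-capped vial in the blue tray, and the yellow-capped bottle and the red-capped vial in the orange tray, each bottle in the tray's large pocket and each vial in its small pocket, down on the pocket floor. Keep everything upright, and leave the black-capped vial standing where it is.

Things in the scene. Friction and masses are not known exactly. Their poses are not given: they have to be found in the camera images.
- green_bottle_mid (a point): Upright white plastic bottle with a green screw cap, standing loose, 0.16 kg: body 53 mm in diameter up to about 80 mm, cap 38 mm in diameter, 104 mm tall in all. The point is its centre, 52 mm above its foot; z points up its axis
- yellow_bottle_mid (a point): Upright white plastic bottle with a yellow screw cap, standing loose, 0.16 kg: body 53 mm in diameter up to about 80 mm, cap 38 mm in diameter, 104 mm tall in all. The point is its centre, 52 mm above its foot; z points up its axis
- red_vial_mid (a point): Small glass vial with a red screw cap, standing loose, 24 g: body 27 mm in diameter, cap 25 mm in diameter from 42 mm above the foot to the top, 56 mm tall in all. The point is its centre, 28 mm above its foot; z points up its axis. In the pocket, fingers fit beside it only above the plate, so hold it by the cap
- white_vial_mid (a point): Small glass vial with a white screw cap, standing loose, 24 g: body 23 mm in diameter, cap 22 mm in diameter from 32 mm above the foot to the top, 46 mm tall in all. The point is its centre, 23 mm above its foot; z points up its axis. In the pocket, fingers fit beside it only above the plate, so hold it by the cap
- black_vial_mid (a point): Small glass vial with a black screw cap, standing loose, 24 g: body 27 mm in diameter, cap 25 mm in diameter from 42 mm above the foot to the top, 56 mm tall in all. The point is its centre, 28 mm above its foot; z points up its axis. It stands among the stock and belongs to no kit: leave it where it is
- blue_tray_large (a point): Large pocket (70 x 70 mm) of the blue tray, centre of its floor, 10 mm below the tray's top. The tray is a fixed flat plate, 168 x 86 x 14 mm, left of the stock (either tray may be leftmost); its pocket floors lie 4 mm above the bench. x and y run along the pocket's sides, y towards the small pocket, z up
- blue_tray_small (a point): Small pocket (44 x 44 mm) of the blue tray, centre of its floor, 10 mm below the tray's top and 4 mm above the bench; 95 mm from the centre of the large pocket, with a white label card between them. x and y run along the pocket's sides, y away from the large pocket, z up
- orange_tray_large (a point): Large pocket (70 x 70 mm) of the orange tray, centre of its floor, 10 mm below the tray's top. The tray is a fixed flat plate, 168 x 86 x 14 mm, left of the stock (either tray may be leftmost); its pocket floors lie 4 mm above the bench. x and y run along the pocket's sides, y towards the small pocket, z up
- orange_tray_small (a point): Small pocket (44 x 44 mm) of the orange tray, centre of its floor, 10 mm below the tray's top and 4 mm above the bench; 95 mm from the centre of the large pocket, with a white label card between them. x and y run along the pocket's sides, y away from the large pocket, z up
Not all that is in view belongs to the job. Leave any purple look-alike of the part that bears red_vial_mid alone.

How it is judged:
At the end, for the whole second after the job is handed in: Each bottle and vial stands on the floor (4 mm) of its own pocket in its own tray, bottles within 13 mm and vials within 15 mm of the pocket centre, upright within 0.1 rad, at rest; the black-capped vial is within 20 mm of its start, upright within 0.15 rad (horizontal distance between green_bottle_mid and blue_tray_large below 0.013 m and z of green_bottle_mid in the frame of blue_tray_large below 0.056 m and angle between each of green_bottle_mid, white_vial_mid, yellow_bottle_mid, red_vial_mid's own z axis and vertical below 0.1 rad and linear speed of each of green_bottle, white_vial, yellow_bottle, red_vial below 0.02 m/s and horizontal distance between white_vial_mid and blue_tray_small below 0.015 m and z of white_vial_mid in the frame of blue_tray_small below 0.027 m and horizontal distance between yellow_bottle_mid and orange_tray_large below 0.013 m and z of yellow_bottle_mid in the frame of orange_tray_large below 0.056 m and horizontal distance between red_vial_mid and orange_tray_small below 0.015 m and z of red_vial_mid in the frame of orange_tray_small below 0.032 m and distance of black_vial_mid from where it was at the start of the episode below 0.02 m and angle between black_vial_mid's own z axis and vertical below 0.15 rad); the robot touches nothing.
It fails at once if a bottle or vial of the stock was tipped over (more than 0.5 rad) (angle between any of green_bottle_mid, yellow_bottle_mid, red_vial_mid, white_vial_mid, black_vial_mid's own z axis and vertical above 0.5 rad).
It fails at once if the black-capped vial was moved more than 20 mm (distance of black_vial_mid from where it was at the start of the episode above 0.02 m).
It also fails if it takes over 99 s, if anything falls off the work surface, if the arm or the gripper's body presses on something with over 40 N, if the wrist force passes 120 N, or if a joint passes its speed limit or range.

## Working session

There is one attempt and no reset: what is moved stays moved. The work goes in short steps, Python scripts to look and compute and a tool call to move; the robot and the scene stay as the last step left them, time stands still between calls to the robot, and variables do not carry over. Pictures are saved under pics/ and viewed, and the job is handed in when it is done.

Besides the shell and the picture viewer there is one more tool, called by a JSON object that holds its "name" and its "arguments". play_rows: Moves the arm, as the interface text tells. Its arguments: {"type":"object","properties":{"plan":{"type":"array","items":{"type":"array"}},"grip_force":{"type":"number"}},"required":["plan"]}

```bash
mkdir -p pics; python3 - <<'E'
from cell import manip
import cv2, numpy as np, pickle
s=manip.get_state();print({k:np.round(v,4).tolist() for k,v in s.items()})
for n in("top","side"):
    c=manip.camera(n);pickle.dump(c,open(f"{n}0.pkl","wb"))
    cv2.imwrite(f"pics/{n}0.png",c["color"][:,:,::-1])
    print(n,c["fx"],c["fy"],c["cx"],c["cy"],c["k1"]);print(np.round(c["pose"],4))
E
```

```text
{'time': 0.0, 'qpos': [-1.3898, 0.2594, 1.536, 0.0, 1.348, -0.2028], 'qvel': [-0.0001, -0.0022, -0.0009, -0.0007, -0.0016, -0.0001], 'joint_efforts': [0.0003, -43.7309, -28.4001, 0.0716, 0.0413, -0.0001], 'tcp_pos': [0.2059, -0.5095, 0.2178], 'tool_rot': [-0.5857, 0.3959, -0.395, 0.5866], 'wrist_force': [0.3297, -0.095, 0.127], 'ft_torque': [-0.0494, 0.0404, -0.0096], 'width': 0.0929}
top 417.0317516419766 417.0317516419766 253.96886059639087 192.5678418102257 -0.09766406589154439
[[ 0.0194 -0.9897  0.1418  0.4252]
 [-0.9994 -0.0231 -0.0247 -0.0989]
 [ 0.0277 -0.1413 -0.9896  1.148 ]
 [ 0.      0.      0.      1.    ]]
side 358.66099688681174 358.66099688681174 256.2801960919473 192.79833071740586 -0.026103967815473153
[[ 0.9839 -0.0602  0.1683  0.4383]
 [-0.1781 -0.4087  0.8951 -0.8529]
 [ 0.0149 -0.9107 -0.4128  0.428 ]
 [ 0.      0.      0.      1.    ]]
```

View pics/top0.png

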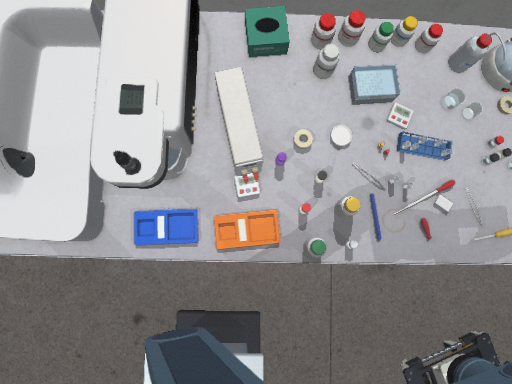

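View pics/side0.png

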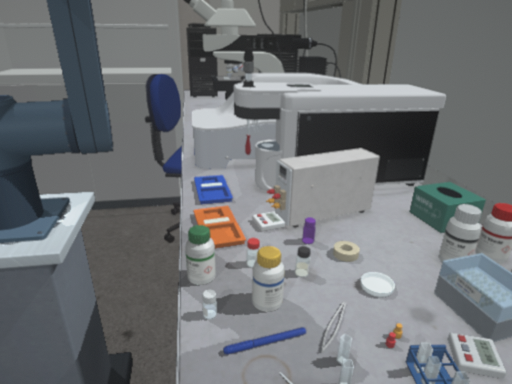

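Top view: the trays are blue at (166,227) and orange at (247,230). The stock is green (317,247), yellow (350,205), red (305,209), black (321,177) and white (351,244). The purple decoy is at (281,159), and more bottles and vials stand at the back and far right. I'll enlarge the stock area to confirm.

```bash
python3 - <<'E'
import cv2, pickle
c=pickle.load(open("top0.pkl","rb"))["color"][:,:,::-1]
cv2.imwrite("pics/crop0.png",cv2.resize(c[140:270,125:375],None,fx=3.2,fy=3.2,interpolation=cv2.INTER_CUBIC))
c=pickle.load(open("side0.pkl","rb"))["color"][:,:,::-1]
cv2.imwrite("pics/crop1.png",cv2.resize(c[165:335,175:375],None,fx=3.5,fy=3.5,interpolation=cv2.INTER_CUBIC))
E
```

```text
(no output)
```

View pics/crop0.png

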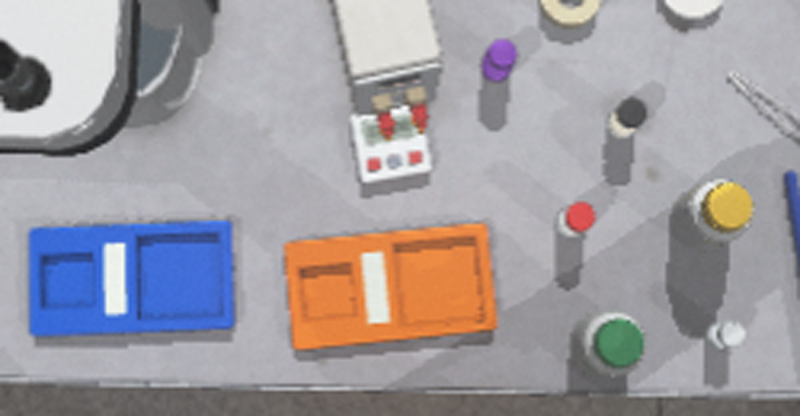

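View pics/crop1.png

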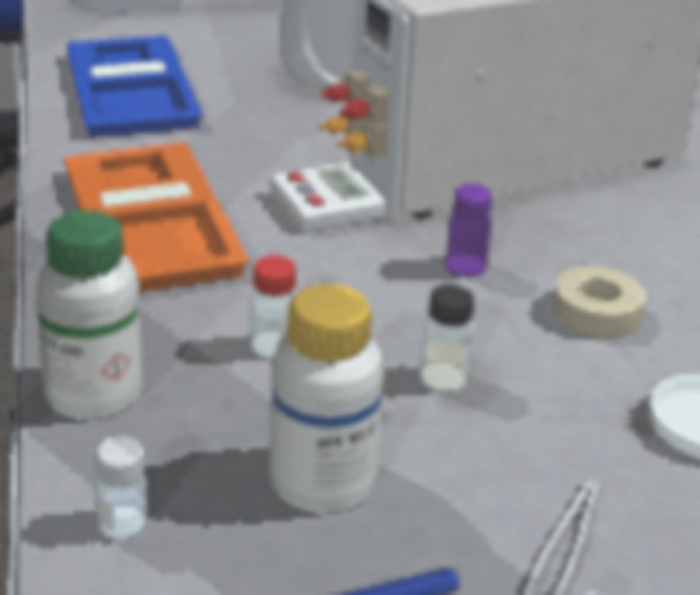

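The crops confirm the stock. The small glass vials with red, white and black caps and the two bottles form the front group, and the purple vial at (281,159) is the decoy. Both trays have their small pocket on the left. Next I'll measure.

```bash
cat > h.py <<'E'
import cv2, numpy as np
from scipy.spatial.transform import Rotation as Ro
def rays(c,px):
    px=np.atleast_2d(px).astype(float)
    d=np.c_[(px[:,0]-c["cx"])/c["fx"],(px[:,1]-c["cy"])/c["fy"]];u=d.copy()
    for _ in range(20): u=d/(1+c["k1"]*(u**2).sum(1,keepdims=True))
    P=np.array(c["pose"]);return P[:3,3],np.c_[u,np.ones(len(u))]@P[:3,:3].T
def plane(c,px,z):
    o,d=rays(c,px);return o+d*((z-o[2])/d[:,2])[:,None]
def tri(c1,p1,c2,p2):
    A=np.zeros((3,3));b=np.zeros(3);L=[]
    for c,p in((c1,p1),(c2,p2)):
        o,d=rays(c,p);d=d[0]/np.linalg.norm(d[0]);M=np.eye(3)-np.outer(d,d);A+=M;b+=M@o;L.append((o,M))
    X=np.linalg.solve(A,b);return X,max(np.linalg.norm(M@(X-o)) for o,M in L)
def proj(c,X):
    P=np.array(c["pose"]);q=(np.atleast_2d(X)-P[:3,3])@P[:3,:3];u=q[:,:2]/q[:,2:]
    u=u*(1+c["k1"]*(u**2).sum(1,keepdims=True));return u*c["fx"]+[c["cx"],c["cy"]]
def blob(c,lo,hi,box):
    x0,y0,x1,y1=box;h=cv2.cvtColor(c["color"],cv2.COLOR_RGB2HSV)
    m=cv2.inRange(h,np.array(lo),np.array(hi));k=np.zeros_like(m);k[y0:y1,x0:x1]=m[y0:y1,x0:x1]
    n,l,s,ce=cv2.connectedComponentsWithStats(k);i=1+np.argmax(s[1:,4]);return ce[i],s[i],(l==i).astype(np.uint8)
E
python3 - <<'E'
import pickle;from h import *
t=pickle.load(open("top0.pkl","rb"));s=pickle.load(open("side0.pkl","rb"))
C={"green":((55,90,30),(85,255,200),(300,230,335,262),(180,220,220,250),.092),
"yellow":((15,110,80),(30,255,255),(335,190,365,220),(250,245,290,270),.092),
"red":((0,100,80),(8,255,255),(295,198,315,220),(240,235,265,253),.049),
"black":((0,0,0),(180,255,75),(311,167,330,182),(292,244,315,260),.049)}
for n,(lo,hi,b1,b2,z) in C.items():
    p,st,_=blob(t,lo,hi,b1);q,su,_=blob(s,lo,hi,b2)
    X,e=tri(t,p,s,q);print(n,p.round(1),st,q.round(1),su,"tri",X.round(4),"err",e.round(4),"top@z",plane(t,p,z)[0].round(4),"side@z",plane(s,q,z)[0].round(4))
for n,lo,hi,box in(("blue",(105,150,60),(130,255,255),(120,195,210,255)),("orange",(5,150,90),(18,255,255),(205,200,290,258))):
    p,st,m=blob(t,lo,hi,box);cn=max(cv2.findContours(m,cv2.RETR_EXTERNAL,cv2.CHAIN_APPROX_NONE)[0],key=len)[:,0]
    W=plane(t,cn,.014)[:,:2];r=cv2.minAreaRect((W*1000).astype(np.float32));print(n,r,cv2.boxPoints(r).round(1).tolist())
    # label
    hs=cv2.cvtColor(t["color"],cv2.COLOR_RGB2HSV);w=cv2.inRange(hs,np.array((0,0,190)),np.array((180,60,255)))
    x,y,ww,hh=st[:4];k=np.zeros_like(w);k[y:y+hh,x:x+ww]=w[y:y+hh,x:x+ww]
    nn,l,ss,ce=cv2.connectedComponentsWithStats(k);i=1+np.argmax(ss[1:,4]);print(" label",ce[i],ss[i],plane(t,ce[i],.014))
for a in [(185,160,220,180)]:pass
from cell import manip
R=Ro.from_quat(manip.get_state()["tool_rot"]).as_matrix();print(R.round(3))
x=t["color"][236:254,342:362];print(x.min(2))
x=s["color"][286:322,198:222];print(x.mean(2).astype(int))
E
```

```text
green [318.4 246.5] [312 240  14  14 153] [199.5 232.9] [190 226  19  17 209] tri [ 0.4421 -0.2902  0.0965] err 0.0001 top@z [ 0.4423 -0.291   0.092 ] side@z [ 0.442  -0.2825  0.092 ]
yellow [352.2 204. ] [345 197  15  15 169] [268.5 256.7] [258 247  22  21 391] tri [ 0.5509 -0.3785  0.0942] err 0.0014 top@z [ 0.5526 -0.3794  0.092 ] side@z [ 0.5501 -0.3755  0.092 ]
red [305.8 207.5] [302 204   8   8  52] [253.  243.1] [248 238  11  11 104] tri [ 0.5448 -0.2649  0.0493] err 0.0008 top@z [ 0.5457 -0.2651  0.049 ] side@z [ 0.5441 -0.2646  0.049 ]
black [321.  178.4] [319 177   5   3   5] [303.2 252.2] [298 248  11   9  85] tri [ 0.6294 -0.3075  0.0467] err 0.0035 top@z [ 0.6255 -0.3062  0.049 ] side@z [ 0.632  -0.3104  0.049 ]
blue ((489.4322204589844, 111.36544036865234), (90.50982666015625, 171.21224975585938), 3.57491397857666) [[438.8999938964844, 194.0], [449.6000061035156, 23.100000381469727], [539.9000244140625, 28.700000762939453], [529.2999877929688, 199.60000610351562]]
 label [160.5 226.5] [158 216   6  22 132] [[0.48878944 0.12478868 0.014     ]]
orange ((487.2814636230469,
[... 4888 characters left out ...]
10 110 109 114 134 155 159 158 170 188 194 194 196 198 200 196 176
  155 146 147 147 147 146]
 [112 109 109 110 113 126 152 167 171 179 189 193 193 194 194 190 180 159
  148 146 146 147 147 146]
 [110 110 110 109 111 117 134 158 173 180 187 188 188 183 176 167 153 148
  148 146 146 146 145 145]
 [110 111 112 111 112 113 119 133 142 159 169 172 171 160 147 149 146 146
  144 146 146 145 145 144]
 [113 117 125 121 128 127 118 115 120 140 152 154 152 147 142 144 143 143
  144 144 144 144 145 144]
 [131 137 149 145 157 156 137 131 136 153 152 146 143 142 142 142 142 143
  143 143 143 143 143 143]
 [159 161 165 163 167 168 162 161 161 165 161 150 144 143 142 143 143 143
  144 143 143 144 143 143]]
```

```bash
python3 - <<'E'
import pickle;from h import *
t=pickle.load(open("top0.pkl","rb"));s=pickle.load(open("side0.pkl","rb"))
print(tri(t,(354.3,244.3),s,(209.4,294.2)),plane(t,(354.3,244.3),.046),plane(s,(209.4,294.2),.046))
print("black",tri(t,(322.1,175.5),s,(303.8,251.5)))
th=np.linspace(0,2*np.pi,40)
circ=lambda x,y,z,r:np.c_[x+r*np.cos(th),y+r*np.sin(th),0*th+z]
L=[]
for x,y,h,rc,rb in((.442,-.290,.104,.019,.0265),(.551,-.379,.104,.019,.0265),(.545,-.265,.056,.0125,.0135),(.630,-.308,.056,.0125,.0135),(.4516,-.3840,.046,.011,.0115)):
    L+=[circ(x,y,h,rc),circ(x,y,0,rb)]
for cx,cy,a,u in((.492,.071,.035,(-.0624,.998)),(.486,.166,.022,(-.0624,.998)),(.4925,-.1495,.035,(-.122,.9925)),(.481,-.055,.022,(-.122,.9925))):
    u=np.array(u);v=np.array([u[1],-u[0]])
    for z in(.014,):
        L.append(np.array([[*(np.array([cx,cy])+a*(i*u+j*v)),z] for i,j in((1,1),(1,-1),(-1,-1),(-1,1),(1,1))]))
for n,c,(x0,y0,x1,y1),f in(("t",t,(125,140,375,270),3.2),("s",s,(175,165,375,335),3.5)):
    im=cv2.resize(np.ascontiguousarray(c["color"][y0:y1,x0:x1,::-1]),None,fx=f,fy=f,interpolation=cv2.INTER_CUBIC)
    for P in L:
        p=((proj(c,P)-[x0,y0]+.5)*f).round().astype(np.int32);cv2.polylines(im,[p],False,(255,255,0),1)
    cv2.imwrite(f"pics/ov_{n}.png",im)
E
```

```text
(array([ 0.450719  , -0.39622514,  0.04518363]), np.float64(0.00030403441893345434)) [[ 0.45039625 -0.39600088  0.046     ]] [[ 0.45099614 -0.39719206  0.046     ]]
black (array([ 0.63351218, -0.30917344,  0.0495398 ]), np.float64(7.766680740687476e-05))
```

View pics/ov_t.png

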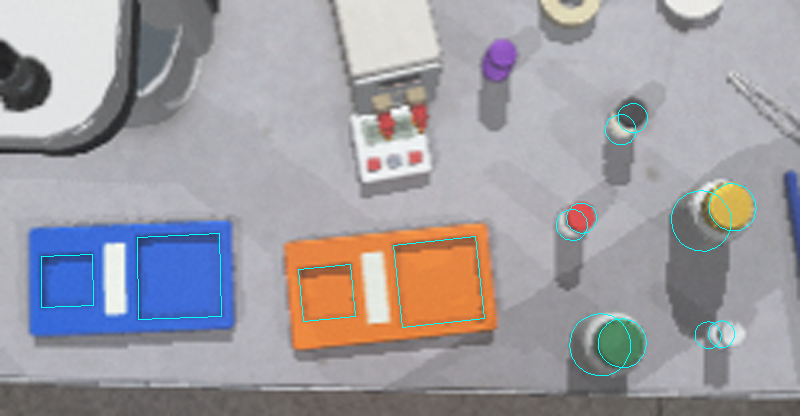

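View pics/ov_s.png

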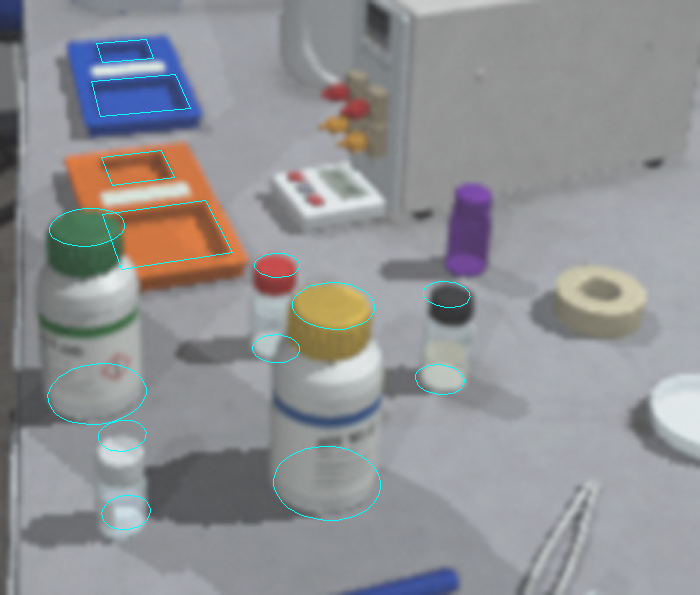

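```bash
python3 - <<'E'
import pickle;from h import *
t=pickle.load(open("top0.pkl","rb"));s=pickle.load(open("side0.pkl","rb"))
cv2.imwrite("pics/c3.png",cv2.resize(s["color"][60:210,170:340,::-1],None,fx=4,fy=4,interpolation=cv2.INTER_CUBIC))
for z in(0,.1,.2,.3):print(z,plane(t,[(95,235),(100,180),(163,180),(185,150),(125,160)],z)[:,:2].round(3).tolist())
E
```

```text
0 [[0.461, 0.308], [0.615, 0.305], [0.619, 0.127], [0.706, 0.069], [0.674, 0.238]]
0.1 [[0.458, 0.273], [0.599, 0.27], [0.602, 0.107], [0.682, 0.055], [0.652, 0.208]]
0.2 [[0.455, 0.237], [0.582, 0.235], [0.585, 0.088], [0.657, 0.04], [0.631, 0.179]]
0.3 [[0.452, 0.202], [0.566, 0.199], [0.569, 0.068], [0.633, 0.025], [0.609, 0.15]]
```

View pics/c3.png

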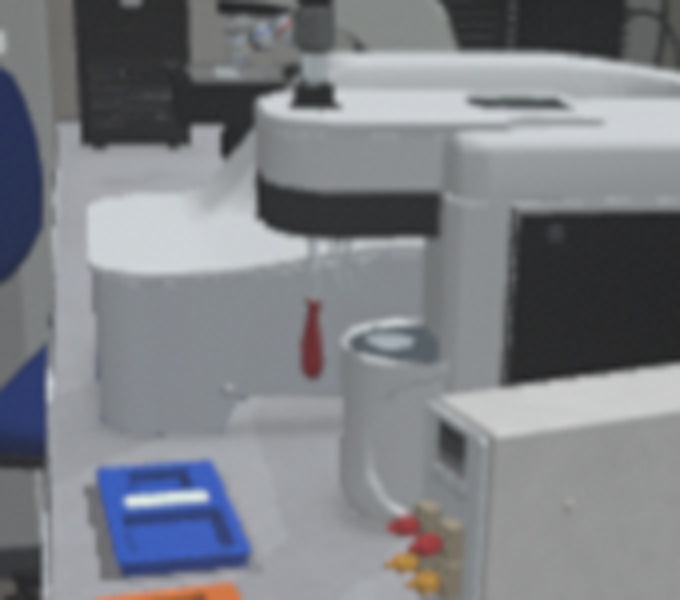

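{"name": "play_rows", "arguments": {"plan": [[100,[0,0,0],[0,-0.1485,0]],[100,[0,0,0],[0,-0.1485,0]],[100,[0,0,0],[0,-0.1485,0]],[100,[0,0,0],[0,-0.1485,0]],[100,[0,0,0],[0,-0.1485,0]],[100,[0,0,0],[0,-0.1485,0]],[100,[0,0,0],[0,-0.1485,0]],[100,[0,0,0],[0,-0.1485,0]],[100,[0,0,0],[0,0,0]]], "grip_force": 15}}

```text
time: 1.0
tcp_pos: [0.2059, -0.5097, 0.2182]
tool_rot: [-0.707, -0.001, 0.001, 0.707]
wrist_force: [0.7, 0.9, -0.0]
width: 0.0928
```

```bash
cat > st.py <<'E'
from cell import manip
from h import *
s=manip.get_state();print(round(s["time"],2),"tcp",np.round(s["tcp_pos"],4),"q",np.round(s["qpos"],2),"w",round(s["width"],4),"F",np.round(s["wrist_force"],1))
R=Ro.from_quat(s["tool_rot"]).as_matrix();print(R.round(4).tolist())
E
python3 st.py
```

```text
1.0 tcp [ 0.2059 -0.5097  0.2182] q [-1.39  0.26  1.54 -0.    1.35 -1.39] w 0.0928 F [ 0.7  0.9 -0. ]
[[1.0, -0.0002, -0.0023], [0.0023, 0.0009, 1.0], [-0.0002, -1.0, 0.0009]]
```

{"name": "play_rows", "arguments": {"plan": [[100,[29,0,11],[0,0,0]],[100,[29,0,11],[0,0,0]],[100,[29,0,11],[0,0,0]],[100,[29,0,11],[0,0,0]],[100,[29,0,11],[0,0,0]],[100,[29,0,11],[0,0,0]],[100,[29,0,11],[0,0,0]],[100,[29,0,11],[0,0,0]],[100,[29,0,11],[0,0,0]],[100,[29,0,11],[0,0,0]],[100,[29,0,11],[0,0,0]],[100,[26,0,10],[0,0,0]]]}}

```text
time: 2.2
tcp_pos: [0.5521, -0.3777, 0.2182]
tool_rot: [-0.707, 0.001, -0.001, 0.707]
wrist_force: [-0.6, -0.4, 0.6]
width: 0.0932
```

```bash
cat > pic.py <<'E'
import sys
from cell import manip
from h import *
n=sys.argv[1]
a=manip.camera("top")["color"][120:270,125:385,::-1];b=manip.camera("side")["color"][70:340,165:395,::-1]
a=cv2.resize(a,(520,300),interpolation=cv2.INTER_CUBIC)
a=np.vstack([a,np.zeros((240,520,3),np.uint8)]);b=cv2.resize(b,None,fx=1.2,fy=2,interpolation=cv2.INTER_CUBIC)
b=cv2.resize(b,(276,324));b=np.vstack([b,np.zeros((216,276,3),np.uint8)])
cv2.imwrite(f"pics/{n}.png",np.hstack([a,b]))
E
python3 st.py; python3 pic.py p1
```

```text
2.2 tcp [ 0.5521 -0.3777  0.2182] q [-0.77  0.48  1.22  0.    1.45 -0.76] w 0.0932 F [-0.6 -0.4  0.6]
[[1.0, -0.0004, 0.0033], [-0.0033, 0.0006, 1.0], [-0.0004, -1.0, 0.0006]]
```

View pics/p1.png

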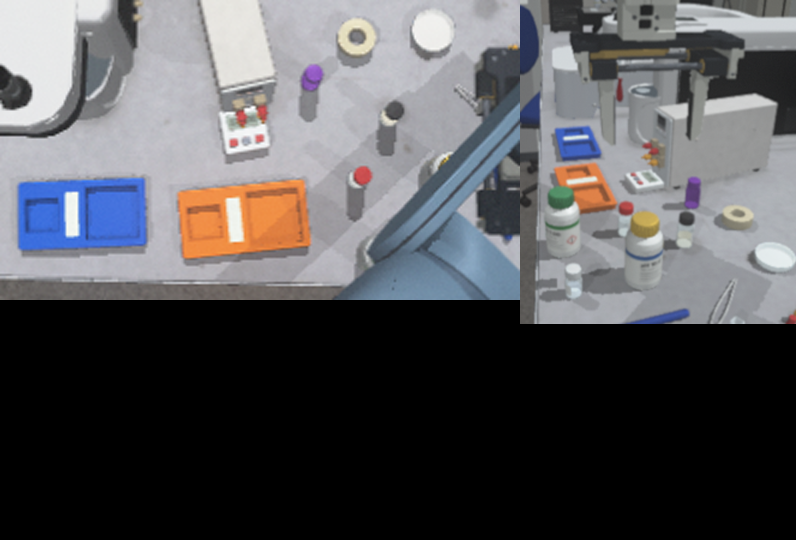

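The gripper is over the yellow bottle (side view: fingers astride it along x). The long body axis lies along the jaws and everything is undisturbed. Descend and grip.

{"name": "play_rows", "arguments": {"plan": [[100,[-1,25,-1],[0,0,0]],[100,[0,25,0],[0,0,0]],[100,[0,25,0],[0,0,0]],[100,[0,25,0],[0,0,0]],[100,[0,25,0],[0,0,0]],[100,[0,25,0],[0,0,0]],[100,[0,20,0],[0,0,0]],[100,[0,16,0],[0,0,0]],[100,[0,0,0],[0,0,0]]]}}

```text
time: 3.2
tcp_pos: [0.5473, -0.3786, 0.0297]
tool_rot: [-0.706, 0.002, 0.001, 0.708]
wrist_force: [0.0, 0.6, -1.2]
width: 0.0931
```

{"name": "play_rows", "arguments": {"plan": [[50,[0,0,0],[0,0,0]],[45,[0,0,0],[0,0,0]],[45,[0,0,0],[0,0,0]],[45,[0,0,0],[0,0,0]],[45,[0,0,0],[0,0,0]],[45,[0,0,0],[0,0,0]],[45,[0,0,0],[0,0,0]]]}}

```text
time: 3.9
tcp_pos: [0.5501, -0.3798, 0.0331]
tool_rot: [0.707, 0.001, -0.0, -0.707]
wrist_force: [0.7, 0.5, 2.6]
width: 0.0517
```

```bash
python3 st.py; python3 pic.py p2
```

```text
3.9 tcp [ 0.5501 -0.3798  0.0331] q [-0.77  0.62  1.44  0.    1.08 -0.77] w 0.0517 F [0.7 0.5 2.6]
[[1.0, 0.0006, -0.001], [0.001, -0.0005, 1.0], [0.0006, -1.0, -0.0005]]
```

View pics/p2.png

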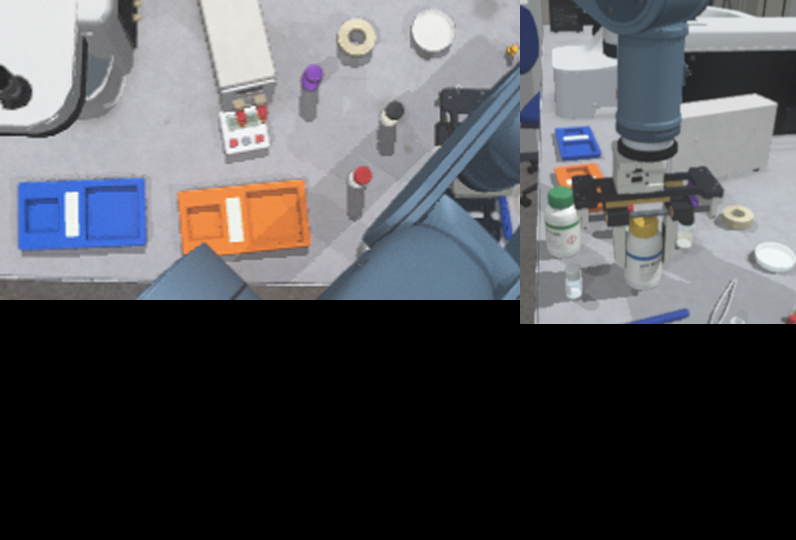

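Gripped: the fingers stopped at 52 mm. Lift, then carry to the orange large pocket.

{"name": "play_rows", "arguments": {"plan": [[40,[0,-5,0],[0,0,0]],[40,[0,-12,0],[0,0,0]],[40,[0,-20,0],[0,0,0]],[40,[0,-20,0],[0,0,0]],[40,[0,-20,0],[0,0,0]],[40,[0,-20,0],[0,0,0]],[40,[0,-20,0],[0,0,0]],[40,[0,-15,0],[0,0,0]],[40,[0,-10,0],[0,0,0]],[40,[0,-6,0],[0,0,0]],[40,[0,0,0],[0,0,0]]]}}

```text
time: 5.1
tcp_pos: [0.55, -0.3798, 0.1815]
tool_rot: [0.707, 0.001, -0.0, -0.707]
wrist_force: [0.1, -0.2, -1.3]
width: 0.0521
```

{"name": "play_rows", "arguments": {"plan": [[40,[-2,0,8],[0,0,0]],[40,[-4,0,16],[0,0,0]],[40,[-6,0,24],[0,0,0]],[40,[-6,0,24],[0,0,0]],[40,[-7,0,28],[0,0,0]],[40,[-7,0,28],[0,0,0]],[40,[-7,0,28],[0,0,0]],[40,[-6,0,24],[0,0,0]],[40,[-6,0,24],[0,0,0]],[40,[-4,0,16],[0,0,0]],[40,[-3,0,10],[0,0,0]],[40,[0,0,0],[0,0,0]]]}}

```text
time: 6.3
tcp_pos: [0.4911, -0.1486, 0.1805]
tool_rot: [-0.707, -0.001, 0.001, 0.707]
wrist_force: [0.7, 0.1, -1.8]
width: 0.0523
```

```bash
python3 st.py;python3 st.py; python3 pic.py p3
```

```text
6.3 tcp [ 0.4911 -0.1486  0.1805] q [-0.51  0.22  1.68  0.    1.24 -0.51] w 0.0523 F [ 0.7  0.1 -1.8]
[[1.0, -0.0006, -0.0024], [0.0024, 0.0004, 1.0], [-0.0006, -1.0, 0.0004]]
6.3 tcp [ 0.4911 -0.1486  0.1805] q [-0.51  0.22  1.68  0.    1.24 -0.51] w 0.0523 F [ 0.7  0.1 -1.8]
[[1.0, -0.0006, -0.0024], [0.0024, 0.0004, 1.0], [-0.0006, -1.0, 0.0004]]
```

View pics/p3.png

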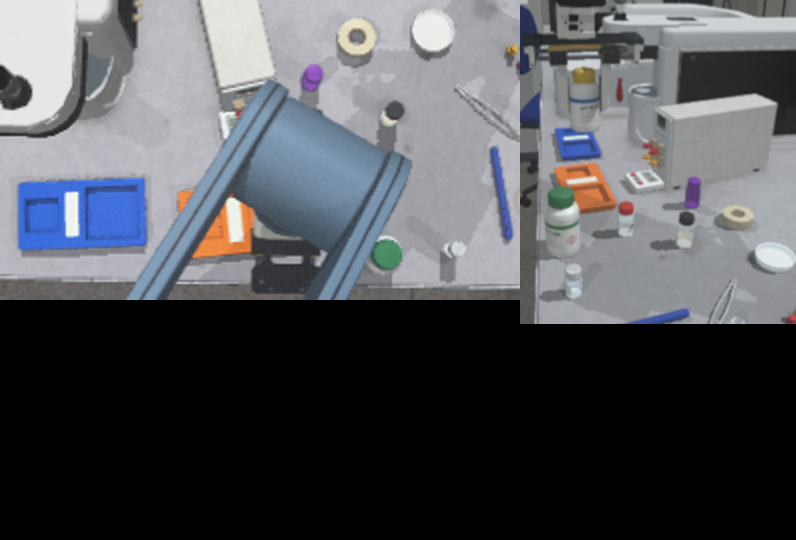

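{"name": "play_rows", "arguments": {"plan": [[40,[1,10,-1],[0,0,0]],[40,[0,20,0],[0,0,0]],[40,[0,20,0],[0,0,0]],[40,[0,20,0],[0,0,0]],[40,[0,20,0],[0,0,0]],[40,[0,20,0],[0,0,0]],[40,[0,15,0],[0,0,0]],[40,[0,10,0],[0,0,0]],[40,[0,4,0],[0,0,0]],[40,[0,0,0],[0,0,0]],[40,[0,0,0],[0,0,0]]]}}

```text
time: 7.5
tcp_pos: [0.4931, -0.1511, 0.0421]
tool_rot: [0.707, 0.001, 0.0, -0.707]
wrist_force: [-0.3, -0.5, -1.4]
width: 0.0525
```

```bash
python3 st.py; python3 - <<'E'
from cell import manip
from h import *
s=manip.camera("side");t=manip.camera("top")
cv2.imwrite("pics/p4.png",cv2.resize(s["color"][120:260,170:300,::-1],None,fx=4,fy=4,interpolation=cv2.INTER_CUBIC))
E
```

```text
7.5 tcp [ 0.4931 -0.1511  0.0421] q [-0.51  0.39  1.84 -0.    0.91 -0.51] w 0.0525 F [-0.3 -0.5 -1.4]
[[1.0, 0.0009, -0.0008], [0.0008, -0.0005, 1.0], [0.0009, -1.0, -0.0005]]
```

View pics/p4.png

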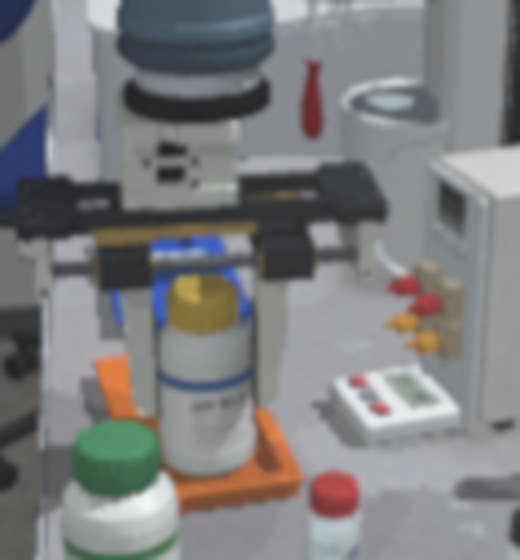

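The bottle is inside the pocket. Lower to the floor gently.

{"name": "play_rows", "arguments": {"plan": [[40,[0,2,0],[0,0,0]],[40,[0,0,0],[0,0,0]],[40,[0,2,0],[0,0,0]],[40,[0,0,0],[0,0,0]]]}}

```text
time: 8.0
tcp_pos: [0.4925, -0.1506, 0.0375]
tool_rot: [-0.707, -0.0, 0.0, 0.707]
wrist_force: [0.5, 0.5, -1.1]
width: 0.0521
```

{"name": "play_rows", "arguments": {"plan": [[40,[0,1,0],[0,0,0]],[40,[0,0,0],[0,0,0]],[40,[0,0,0],[0,0,0]]]}}

```text
time: 8.3
tcp_pos: [0.4927, -0.1507, 0.037]
tool_rot: [0.707, 0.0, -0.0, -0.707]
wrist_force: [-0.9, 1.1, 5.2]
width: 0.0524
```

Contact at 5 N. Release, rise and go to green at (.441,-.289).

{"name": "play_rows", "arguments": {"plan": [[65,[0,0,0],[0,0,0]],[75,[0,0,0],[0,0,0]],[85,[0,0,0],[0,0,0]],[85,[0,-15,0],[0,0,0]],[85,[0,-25,0],[0,0,0]],[85,[0,-30,0],[0,0,0]],[100,[0,-30,0],[0,0,0]],[100,[0,-25,0],[0,0,0]],[100,[0,-20,0],[0,0,0]],[100,[0,-15,0],[0,0,0]]]}}

```text
time: 9.3
tcp_pos: [0.493, -0.151, 0.1982]
tool_rot: [0.707, 0.001, 0.0, -0.707]
wrist_force: [0.3, -0.1, 0.2]
width: 0.0924
```

{"name": "play_rows", "arguments": {"plan": [[100,[-8,0,-21],[0,0,0]],[100,[-8,0,-22],[0,0,0]],[100,[-9,0,-24],[0,0,0]],[100,[-9,0,-24],[0,0,0]],[100,[-9,0,-24],[0,0,0]],[100,[-9,0,-24],[0,0,0]],[100,[0,0,0],[0,0,0]],[100,[0,0,0],[0,0,0]]]}}

```text
time: 10.1
tcp_pos: [0.4406, -0.2897, 0.1964]
tool_rot: [-0.707, 0.0, -0.0, 0.707]
wrist_force: [0.3, 0.2, -0.2]
width: 0.0926
```

```bash
python3 st.py; python3 pic.py p5
```

```text
10.1 tcp [ 0.4406 -0.2897  0.1964] q [-0.79  0.23  1.62  0.    1.28 -0.79] w 0.0926 F [ 0.3  0.2 -0.2]
[[1.0, -0.0001, 0.0006], [-0.0006, 0.0009, 1.0], [-0.0001, -1.0, 0.0009]]
```

View pics/p5.png

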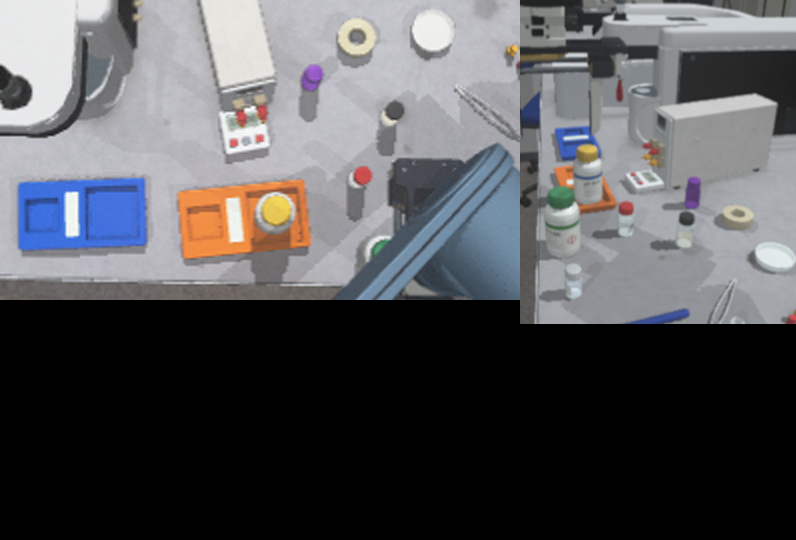

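Yellow stands in the orange large pocket. Now descend on green, gripping at the same height.

{"name": "play_rows", "arguments": {"plan": [[100,[0,25,0],[0,0,0]],[100,[0,25,0],[0,0,0]],[100,[0,25,0],[0,0,0]],[100,[0,25,0],[0,0,0]],[100,[0,25,0],[0,0,0]],[100,[0,22,0],[0,0,0]],[100,[0,17,0],[0,0,0]],[100,[0,0,0],[0,0,0]]]}}

```text
time: 11.0
tcp_pos: [0.4398, -0.2872, 0.0306]
tool_rot: [-0.706, 0.0, 0.002, 0.708]
wrist_force: [-0.7, 0.9, -0.2]
width: 0.0929
```

{"name": "play_rows", "arguments": {"plan": [[50,[0,0,0],[0,0,0]],[40,[0,0,0],[0,0,0]],[40,[0,0,0],[0,0,0]],[40,[0,0,0],[0,0,0]],[40,[0,0,0],[0,0,0]],[40,[0,0,0],[0,0,0]],[40,[0,0,0],[0,0,0]]]}}

```text
time: 11.7
tcp_pos: [0.441, -0.29, 0.033]
tool_rot: [0.707, 0.001, -0.0, -0.707]
wrist_force: [0.2, -1.0, 2.0]
width: 0.051
```

{"name": "play_rows", "arguments": {"plan": [[40,[0,-5,0],[0,0,0]],[40,[0,-12,0],[0,0,0]],[40,[0,-20,0],[0,0,0]],[40,[0,-20,0],[0,0,0]],[40,[0,-20,0],[0,0,0]],[40,[0,-20,0],[0,0,0]],[40,[0,-20,0],[0,0,0]],[40,[0,-18,0],[0,0,0]],[40,[0,-15,0],[0,0,0]],[40,[0,0,0],[0,0,0]]]}}

```text
time: 12.7
tcp_pos: [0.4417, -0.2907, 0.1855]
tool_rot: [0.708, 0.002, 0.001, -0.706]
wrist_force: [0.0, -0.4, -1.9]
width: 0.051
```

```bash
python3 st.py; python3 pic.py p6
```

```text
12.7 tcp [ 0.4417 -0.2907  0.1855] q [-0.79  0.24  1.64 -0.    1.25 -0.79] w 0.051 F [ 0.  -0.4 -1.9]
[[1.0, 0.0034, -0.0011], [0.0011, -0.0035, 1.0], [0.0034, -1.0, -0.0035]]
```

View pics/p6.png

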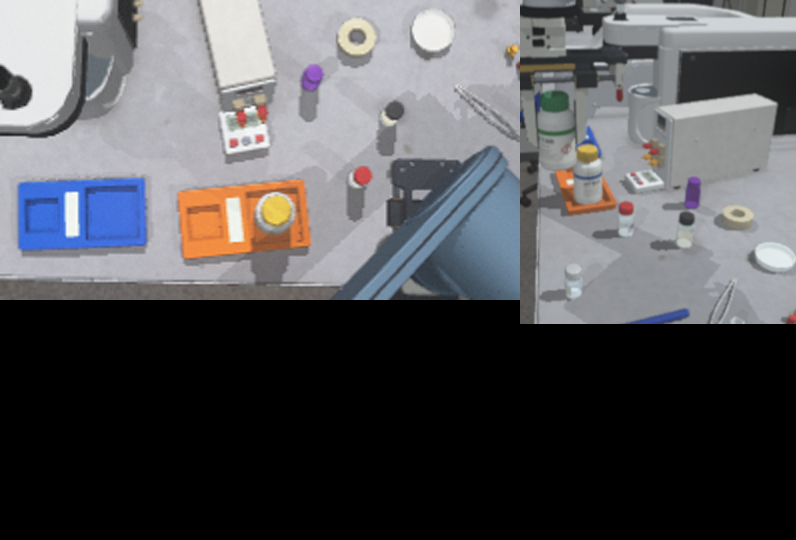

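Green is held, with its foot about 0.15 m up and the yellow bottle's top at 0.108 below. Carry it to blue large at (.492,.071).

{"name": "play_rows", "arguments": {"plan": [[40,[2,0,10],[0,0,0]],[40,[3,0,20],[0,0,0]],[40,[4,0,28],[0,0,0]],[40,[4,0,28],[0,0,0]],[40,[4,0,28],[0,0,0]],[40,[4,0,28],[0,0,0]],[40,[4,0,28],[0,0,0]],[40,[4,0,28],[0,0,0]],[40,[4,0,28],[0,0,0]],[40,[4,0,28],[0,0,0]],[40,[4,0,28],[0,0,0]],[40,[4,0,28],[0,0,0]]]}}

```text
time: 14.0
tcp_pos: [0.4844, 0.0222, 0.1816]
tool_rot: [-0.707, 0.0, 0.001, 0.707]
wrist_force: [0.9, -0.7, -1.1]
width: 0.051
```

{"name": "play_rows", "arguments": {"plan": [[40,[3,0,24],[0,0,0]],[40,[2,0,18],[0,0,0]],[40,[1,0,9],[0,0,0]],[40,[0,0,0],[0,0,0]],[40,[0,0,0],[0,0,0]]]}}

```text
time: 14.5
tcp_pos: [0.491, 0.0711, 0.1822]
tool_rot: [0.707, 0.0, -0.001, -0.707]
wrist_force: [-0.4, -0.4, -1.9]
width: 0.0511
```

```bash
python3 st.py; python3 pic.py p7
```

```text
14.5 tcp [0.491  0.0711 0.1822] q [-0.08  0.19  1.72 -0.    1.24 -0.08] w 0.0511 F [-0.4 -0.4 -1.9]
[[1.0, -0.001, -0.0015], [0.0015, -0.0004, 1.0], [-0.001, -1.0, -0.0004]]
```

View pics/p7.png

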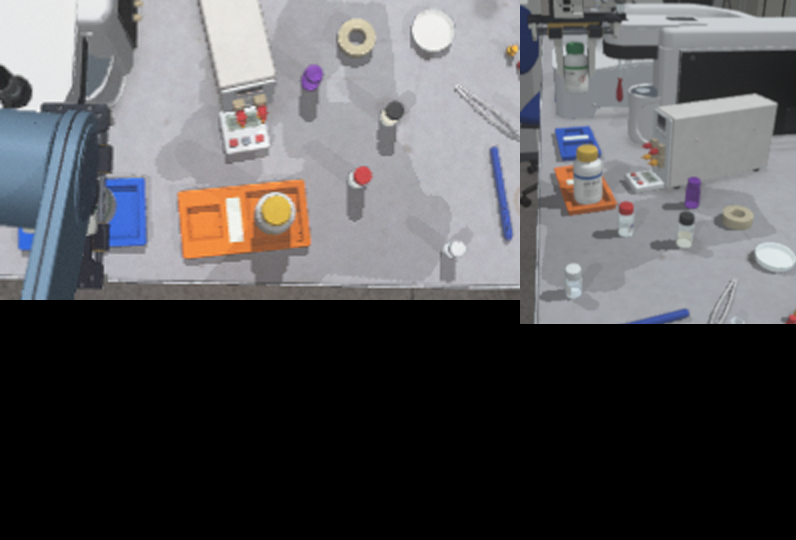

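{"name": "play_rows", "arguments": {"plan": [[40,[0,10,0],[0,0,0]],[40,[0,20,0],[0,0,0]],[40,[0,20,0],[0,0,0]],[40,[0,20,0],[0,0,0]],[40,[0,20,0],[0,0,0]],[40,[0,20,0],[0,0,0]],[40,[0,15,0],[0,0,0]],[40,[0,10,0],[0,0,0]],[40,[0,4,0],[0,0,0]],[40,[0,0,0],[0,0,0]],[40,[0,0,0],[0,0,0]]]}}

```text
time: 15.7
tcp_pos: [0.4919, 0.0711, 0.0442]
tool_rot: [0.707, 0.001, 0.0, -0.707]
wrist_force: [0.2, 0.3, -0.9]
width: 0.0509
```

{"name": "play_rows", "arguments": {"plan": [[40,[0,2,0],[0,0,0]],[40,[0,1,0],[0,0,0]],[40,[0,0,0],[0,0,0]]]}}

```text
time: 16.0
tcp_pos: [0.4915, 0.0713, 0.0408]
tool_rot: [0.707, 0.001, -0.0, -0.707]
wrist_force: [0.8, 0.2, -1.9]
width: 0.0512
```

{"name": "play_rows", "arguments": {"plan": [[40,[0,1,0],[0,0,0]],[40,[0,0,0],[0,0,0]],[40,[0,0,0],[0,0,0]]]}}

```text
time: 16.3
tcp_pos: [0.4914, 0.0713, 0.0397]
tool_rot: [-0.707, -0.0, 0.0, 0.707]
wrist_force: [0.3, 0.5, -1.2]
width: 0.0508
```

```bash
python3 st.py; python3 - <<'E'
from cell import manip
from h import *
s=manip.camera("side")
cv2.imwrite("pics/p8.png",cv2.resize(s["color"][90:230,170:300,::-1],None,fx=4,fy=4,interpolation=cv2.INTER_CUBIC))
E
```

```text
16.3 tcp [0.4914 0.0713 0.0397] q [-0.08  0.36  1.89  0.    0.89 -0.08] w 0.0508 F [ 0.3  0.5 -1.2]
[[1.0, -0.0, -0.001], [0.001, 0.0, 1.0], [-0.0, -1.0, 0.0]]
```

View pics/p8.png

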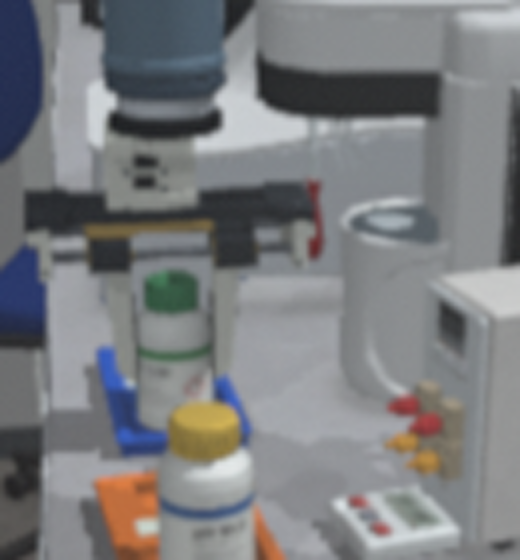

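{"name": "play_rows", "arguments": {"plan": [[40,[0,1,0],[0,0,0]],[40,[0,0,0],[0,0,0]],[40,[0,1,0],[0,0,0]],[40,[0,0,0],[0,0,0]]]}}

```text
time: 16.75
tcp_pos: [0.4913, 0.0713, 0.0375]
tool_rot: [-0.707, -0.0, 0.0, 0.707]
wrist_force: [-0.1, 0.3, -1.1]
width: 0.0509
```

{"name": "play_rows", "arguments": {"plan": [[40,[0,1,0],[0,0,0]],[40,[0,0,0],[0,0,0]],[40,[0,0,0],[0,0,0]]]}}

```text
time: 17.05
tcp_pos: [0.4915, 0.0713, 0.037]
tool_rot: [0.707, 0.001, -0.0, -0.707]
wrist_force: [-1.0, 0.6, 4.7]
width: 0.0508
```

Contact. Release, rise and go to red at (.545,-.265).

{"name": "play_rows", "arguments": {"plan": [[65,[0,0,0],[0,0,0]],[75,[0,0,0],[0,0,0]],[85,[0,0,0],[0,0,0]],[85,[0,-15,0],[0,0,0]],[85,[0,-25,0],[0,0,0]],[85,[0,-30,0],[0,0,0]],[85,[0,-30,0],[0,0,0]],[85,[0,-25,0],[0,0,0]],[85,[0,-20,0],[0,0,0]],[85,[0,-15,0],[0,0,0]]]}}

```text
time: 18.05
tcp_pos: [0.4919, 0.0713, 0.1982]
tool_rot: [0.707, 0.001, 0.0, -0.707]
wrist_force: [0.5, -0.9, -0.6]
width: 0.0791
```

{"name": "play_rows", "arguments": {"plan": [[70,[5,0,-30],[0,0,0]],[70,[5,0,-31],[0,0,0]],[70,[5,0,-31],[0,0,0]],[70,[5,0,-31],[0,0,0]],[70,[5,0,-31],[0,0,0]],[70,[5,0,-31],[0,0,0]],[70,[5,0,-31],[0,0,0]],[70,[5,0,-31],[0,0,0]],[70,[5,0,-31],[0,0,0]],[70,[4,0,-30],[0,0,0]],[70,[4,0,-28],[0,0,0]],[70,[0,0,0],[0,0,0]]]}}

```text
time: 19.25
tcp_pos: [0.5448, -0.2683, 0.1959]
tool_rot: [0.708, -0.001, 0.001, -0.707]
wrist_force: [-0.3, 1.1, -0.3]
width: 0.0648
```

```bash
python3 st.py; python3 pic.py p9; python3 - <<'E'
from cell import manip
from h import *
s=manip.camera("side");t=manip.camera("top")
for b,bs,lo,hi in(((295,198,315,220),(240,235,265,253),(0,100,80),(8,255,255)),):
    p=blob(t,lo,hi,b);q=blob(s,lo,hi,bs);print(p[0],p[1],q[0],q[1],tri(t,p[0],s,q[0]))
E
```

```text
19.25 tcp [ 0.5448 -0.2683  0.1959] q [-0.64  0.38  1.43 -0.    1.34 -0.64] w 0.0648 F [-0.3  1.1 -0.3]
[[1.0, -0.0001, 0.0023], [-0.0023, -0.0012, 1.0], [-0.0, -1.0, -0.0012]]
[306.         207.53846154] [303 204   6   8  26] [253.08695652 243.08695652] [248 238  11  11  92] (array([ 0.54484584, -0.26544637,  0.04967299]), np.float64(0.0007778790647161623))
```

View pics/p9.png

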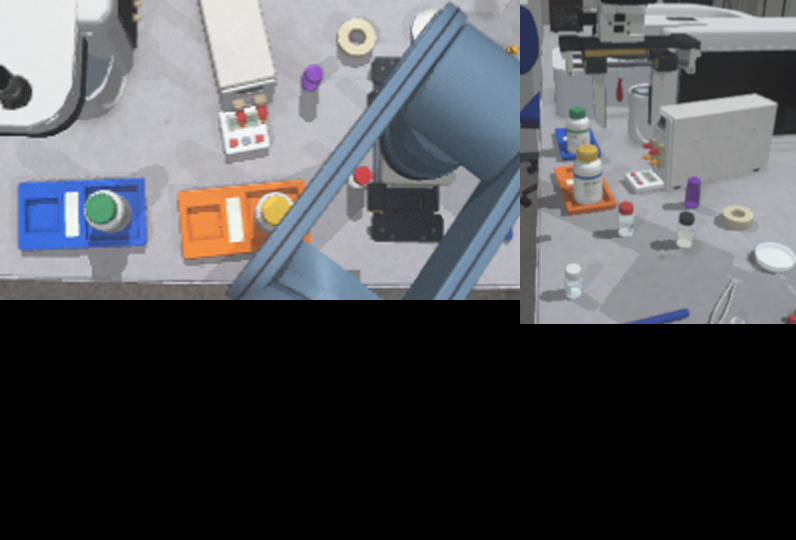

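Both bottles stand in their pockets. Descend on the red cap: vial (.545,-.265), TCP to z .031.

{"name": "play_rows", "arguments": {"plan": [[70,[0,20,2],[0,0,0]],[70,[0,25,0],[0,0,0]],[70,[0,25,0],[0,0,0]],[70,[0,25,0],[0,0,0]],[70,[0,25,0],[0,0,0]],[70,[0,20,0],[0,0,0]],[70,[0,15,0],[0,0,0]],[70,[0,10,0],[0,0,0]],[70,[0,0,0],[0,0,0]],[70,[0,0,0],[0,0,0]]], "grip_force": 10}}

```text
time: 20.45
tcp_pos: [0.5451, -0.2623, 0.0322]
tool_rot: [0.707, 0.001, -0.0, -0.707]
wrist_force: [0.2, 0.8, -0.1]
width: 0.0652
```

```bash
python3 st.py; python3 - <<'E'
from cell import manip
from h import *
s=manip.camera("side")
cv2.imwrite("pics/p10.png",cv2.resize(s["color"][170:300,200:330,::-1],None,fx=4,fy=4,interpolation=cv2.INTER_CUBIC))
E
```

```text
20.45 tcp [ 0.5451 -0.2623  0.0322] q [-0.63  0.53  1.62  0.    0.99 -0.63] w 0.0652 F [ 0.2  0.8 -0.1]
[[1.0, 0.0005, -0.0017], [0.0017, -0.0003, 1.0], [0.0005, -1.0, -0.0003]]
```

View pics/p10.png

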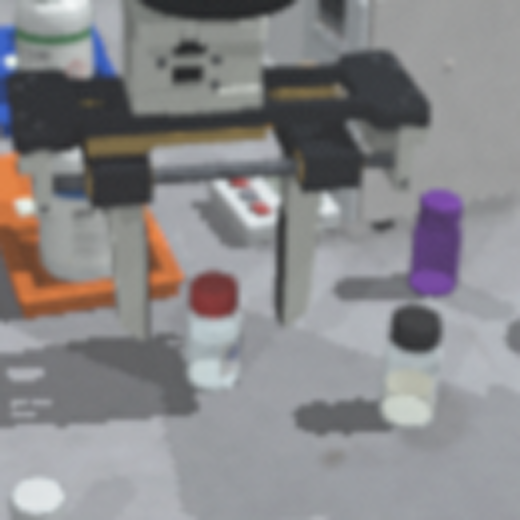

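{"name": "play_rows", "arguments": {"plan": [[70,[0,1,-3],[0,0,0]],[50,[0,0,0],[0,0,0]],[35,[0,0,0],[0,0,0]],[20,[0,0,0],[0,0,0]],[15,[0,0,0],[0,0,0]],[15,[0,0,0],[0,0,0]],[15,[0,0,0],[0,0,0]],[15,[0,0,0],[0,0,0]],[15,[0,0,0],[0,0,0]]]}}

```text
time: 21.4
tcp_pos: [0.5447, -0.2656, 0.0306]
tool_rot: [-0.707, -0.0, 0.0, 0.707]
wrist_force: [0.2, -0.2, 0.5]
width: 0.026
```

{"name": "play_rows", "arguments": {"plan": [[15,[0,-5,0],[0,0,0]],[15,[0,-12,0],[0,0,0]],[15,[0,-20,0],[0,0,0]],[15,[0,-20,0],[0,0,0]],[15,[0,-20,0],[0,0,0]],[15,[0,-20,0],[0,0,0]],[15,[0,-20,0],[0,0,0]],[15,[0,-18,0],[0,0,0]],[15,[0,-15,0],[0,0,0]],[15,[0,0,0],[0,0,0]]]}}

```text
time: 22.4
tcp_pos: [0.5461, -0.2665, 0.1842]
tool_rot: [0.708, 0.002, 0.001, -0.706]
wrist_force: [0.5, -0.3, -0.3]
width: 0.0257
```

```bash
python3 st.py; python3 - <<'E'
from cell import manip
from h import *
s=manip.camera("side")
cv2.imwrite("pics/p11.png",cv2.resize(s["color"][100:280,190:340,::-1],None,fx=3.3,fy=3.3,interpolation=cv2.INTER_CUBIC))
E
```

```text
22.4 tcp [ 0.5461 -0.2665  0.1842] q [-0.64  0.38  1.45  0.    1.31 -0.64] w 0.0257 F [ 0.5 -0.3 -0.3]
[[1.0, 0.0048, -0.0011], [0.0011, -0.0035, 1.0], [0.0048, -1.0, -0.0035]]
```

View pics/p11.png

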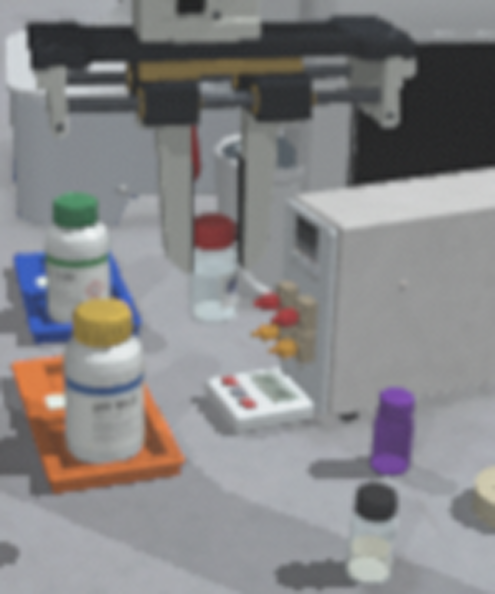

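Red is held at 25.7 mm, the cap diameter. Carry it to orange small at (.481,-.055).

{"name": "play_rows", "arguments": {"plan": [[15,[-3,0,10],[0,0,0]],[15,[-6,0,20],[0,0,0]],[15,[-8,0,25],[0,0,0]],[15,[-8,0,25],[0,0,0]],[15,[-8,0,25],[0,0,0]],[15,[-8,0,25],[0,0,0]],[15,[-7,0,25],[0,0,0]],[15,[-7,0,24],[0,0,0]],[15,[-6,0,20],[0,0,0]],[15,[-3,0,12],[0,0,0]],[15,[0,0,0],[0,0,0]],[15,[0,0,0],[0,0,0]]]}}

```text
time: 23.65
tcp_pos: [0.4805, -0.0549, 0.1804]
tool_rot: [0.707, 0.001, -0.001, -0.707]
wrist_force: [0.3, -0.8, 0.8]
width: 0.0254
```

```bash
python3 st.py; python3 pic.py p12; python3 - <<'E'
from cell import manip
from h import *
s=manip.camera("side")
cv2.imwrite("pics/p12b.png",cv2.resize(s["color"][60:260,170:320,::-1],None,fx=3,fy=3,interpolation=cv2.INTER_CUBIC))
E
```

```text
23.65 tcp [ 0.4805 -0.0549  0.1804] q [-0.34  0.17  1.75 -0.    1.22 -0.35] w 0.0254 F [ 0.3 -0.8  0.8]
[[1.0, -0.0002, -0.0017], [0.0017, -0.0004, 1.0], [-0.0002, -1.0, -0.0004]]
```

View pics/p12b.png

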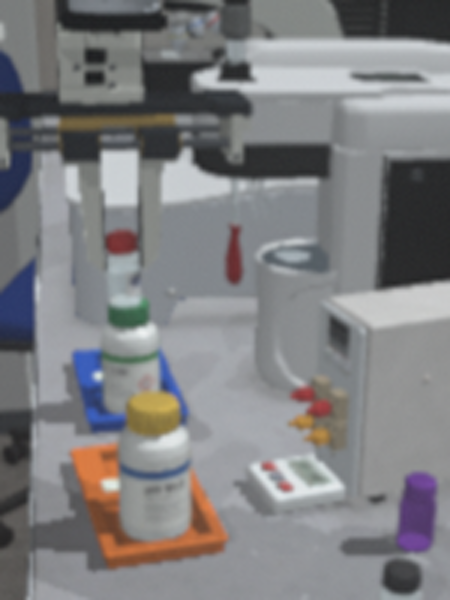

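{"name": "play_rows", "arguments": {"plan": [[15,[0,10,0],[0,0,0]],[15,[0,20,0],[0,0,0]],[15,[0,20,0],[0,0,0]],[15,[0,20,0],[0,0,0]],[15,[0,20,0],[0,0,0]],[15,[0,20,0],[0,0,0]],[15,[0,15,0],[0,0,0]],[15,[0,10,0],[0,0,0]],[15,[0,4,0],[0,0,0]],[15,[0,0,0],[0,0,0]],[15,[0,0,0],[0,0,0]]]}}

```text
time: 24.9
tcp_pos: [0.481, -0.055, 0.0421]
tool_rot: [0.707, 0.001, 0.0, -0.707]
wrist_force: [0.3, 0.1, -0.6]
width: 0.0254
```

{"name": "play_rows", "arguments": {"plan": [[15,[0,2,0],[0,0,0]],[15,[0,1,0],[0,0,0]],[15,[0,0,0],[0,0,0]],[15,[0,1,0],[0,0,0]],[15,[0,0,0],[0,0,0]],[15,[0,0,0],[0,0,0]]]}}

```text
time: 25.5
tcp_pos: [0.4805, -0.0547, 0.0377]
tool_rot: [0.707, 0.0, -0.0, -0.707]
wrist_force: [-1.0, 0.3, 0.3]
width: 0.026
```

```bash
python3 st.py; python3 - <<'E'
from cell import manip
from h import *
s=manip.camera("side")
cv2.imwrite("pics/p13.png",cv2.resize(s["color"][110:250,170:300,::-1],None,fx=4,fy=4,interpolation=cv2.INTER_CUBIC))
E
```

```text
25.5 tcp [ 0.4805 -0.0547  0.0377] q [-0.34  0.35  1.92  0.    0.87 -0.35] w 0.026 F [-1.   0.3  0.3]
[[1.0, 0.0, -0.001], [0.001, -0.0, 1.0], [0.0, -1.0, -0.0]]
```

View pics/p13.png

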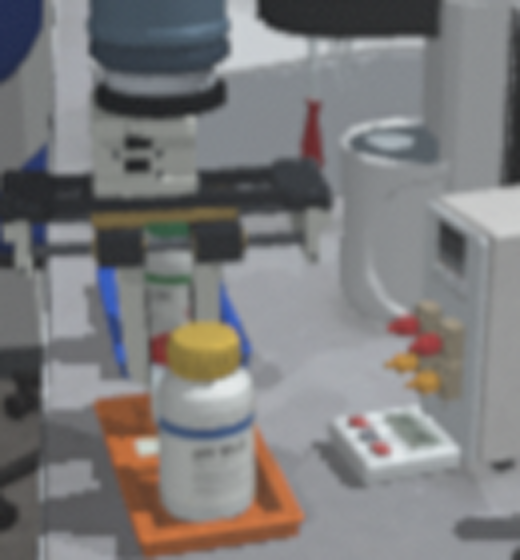

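{"name": "play_rows", "arguments": {"plan": [[15,[0,1,0],[0,0,0]],[15,[0,0,0],[0,0,0]],[15,[0,1,0],[0,0,0]],[15,[0,0,0],[0,0,0]]]}}

```text
time: 25.95
tcp_pos: [0.4804, -0.0547, 0.0355]
tool_rot: [-0.707, -0.0, 0.0, 0.707]
wrist_force: [-0.3, -0.3, 0.4]
width: 0.0255
```

{"name": "play_rows", "arguments": {"plan": [[15,[0,1,0],[0,0,0]],[15,[0,0,0],[0,0,0]],[15,[0,0,0],[0,0,0]]]}}

```text
time: 26.25
tcp_pos: [0.4805, -0.0547, 0.0346]
tool_rot: [-0.707, -0.0, 0.0, 0.707]
wrist_force: [-0.5, 0.6, -0.8]
width: 0.0258
```

{"name": "play_rows", "arguments": {"plan": [[15,[0,1,0],[0,0,0]],[15,[0,0,0],[0,0,0]],[15,[0,0,0],[0,0,0]]]}}

```text
time: 26.55
tcp_pos: [0.481, -0.0549, 0.0342]
tool_rot: [0.707, 0.001, 0.0, -0.707]
wrist_force: [-0.1, 0.2, 5.2]
width: 0.0256
```

Contact. Release, rise and go to white at (.4505,-.396).

{"name": "play_rows", "arguments": {"plan": [[35,[0,0,0],[0,0,0]],[50,[0,0,0],[0,0,0]],[65,[0,0,0],[0,0,0]],[65,[0,-15,0],[0,0,0]],[65,[0,-25,0],[0,0,0]],[65,[0,-30,0],[0,0,0]],[65,[0,-30,0],[0,0,0]],[65,[0,-25,0],[0,0,0]],[65,[0,-20,0],[0,0,0]],[65,[0,-15,0],[0,0,0]]]}}

```text
time: 27.55
tcp_pos: [0.4808, -0.0548, 0.195]
tool_rot: [0.707, 0.001, 0.0, -0.707]
wrist_force: [-0.5, -0.1, 0.3]
width: 0.0603
```

{"name": "play_rows", "arguments": {"plan": [[65,[-3,0,-31],[0,0,0]],[65,[-3,0,-31],[0,0,0]],[65,[-3,0,-31],[0,0,0]],[65,[-3,0,-31],[0,0,0]],[65,[-3,0,-31],[0,0,0]],[65,[-3,0,-31],[0,0,0]],[65,[-3,0,-31],[0,0,0]],[65,[-3,0,-31],[0,0,0]],[65,[-3,0,-31],[0,0,0]],[65,[-2,0,-31],[0,0,0]],[65,[-1,0,-31],[0,0,0]],[65,[0,0,0],[0,0,0]]]}}

```text
time: 28.75
tcp_pos: [0.4501, -0.3994, 0.1928]
tool_rot: [0.707, -0.001, 0.001, -0.707]
wrist_force: [0.0, 0.1, 0.1]
width: 0.0603
```

```bash
python3 st.py; python3 pic.py p14
```

```text
28.75 tcp [ 0.4501 -0.3994  0.1928] q [-0.91  0.37  1.44 -0.    1.33 -0.91] w 0.0603 F [0.  0.1 0.1]
[[1.0, -0.0005, 0.0021], [-0.0021, -0.001, 1.0], [-0.0005, -1.0, -0.001]]
```

View pics/p14.png

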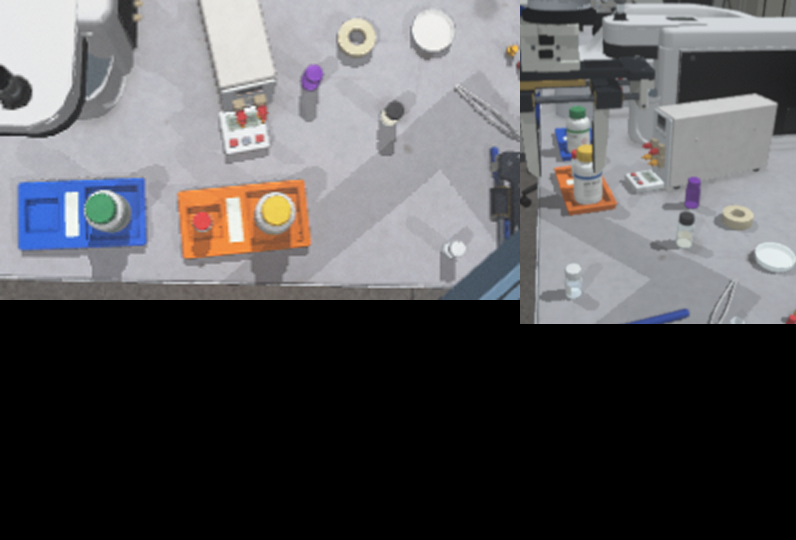

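Red stands in the orange small pocket. Descend on white.

{"name": "play_rows", "arguments": {"plan": [[65,[0,20,0],[0,0,0]],[65,[0,25,0],[0,0,0]],[65,[0,25,0],[0,0,0]],[65,[0,25,0],[0,0,0]],[65,[0,25,0],[0,0,0]],[65,[0,20,0],[0,0,0]],[65,[0,15,0],[0,0,0]],[65,[0,10,0],[0,0,0]],[65,[0,5,0],[0,0,0]],[65,[0,0,0],[0,0,0]],[65,[0,0,0],[0,0,0]]]}}

```text
time: 29.95
tcp_pos: [0.4513, -0.3959, 0.0244]
tool_rot: [0.707, 0.001, -0.0, -0.707]
wrist_force: [0.3, 0.4, 0.2]
width: 0.0606
```

```bash
python3 st.py; python3 - <<'E'
from cell import manip
from h import *
s=manip.camera("side")
cv2.imwrite("pics/p15.png",cv2.resize(s["color"][200:340,150:280,::-1],None,fx=4,fy=4,interpolation=cv2.INTER_CUBIC))
E
```

```text
29.95 tcp [ 0.4513 -0.3959  0.0244] q [-0.91  0.53  1.64  0.    0.97 -0.91] w 0.0606 F [0.3 0.4 0.2]
[[1.0, 0.0008, -0.0013], [0.0013, -0.0009, 1.0], [0.0008, -1.0, -0.0009]]
```

View pics/p15.png

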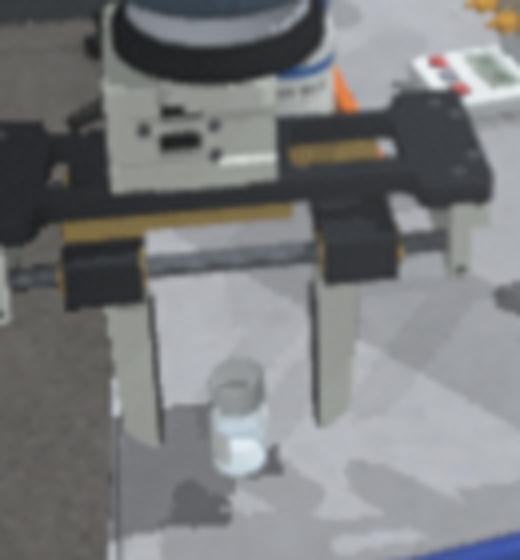

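{"name": "play_rows", "arguments": {"plan": [[65,[0,3,0],[0,0,0]],[45,[0,0,0],[0,0,0]],[30,[0,0,0],[0,0,0]],[20,[0,0,0],[0,0,0]],[12,[0,0,0],[0,0,0]],[12,[0,0,0],[0,0,0]],[12,[0,0,0],[0,0,0]],[12,[0,0,0],[0,0,0]],[12,[0,0,0],[0,0,0]]]}}

```text
time: 30.9
tcp_pos: [0.4509, -0.3958, 0.0207]
tool_rot: [0.707, 0.0, -0.0, -0.707]
wrist_force: [0.5, -0.1, -0.3]
width: 0.0222
```

{"name": "play_rows", "arguments": {"plan": [[12,[0,-5,0],[0,0,0]],[12,[0,-12,0],[0,0,0]],[12,[0,-20,0],[0,0,0]],[12,[0,-20,0],[0,0,0]],[12,[0,-20,0],[0,0,0]],[12,[0,-20,0],[0,0,0]],[12,[0,-20,0],[0,0,0]],[12,[0,-18,0],[0,0,0]],[12,[0,-15,0],[0,0,0]],[12,[0,-10,0],[0,0,0]],[12,[0,0,0],[0,0,0]]]}}

```text
time: 32.0
tcp_pos: [0.4515, -0.3965, 0.1829]
tool_rot: [0.708, 0.001, 0.0, -0.706]
wrist_force: [0.6, 0.2, 0.4]
width: 0.0219
```

```bash
python3 st.py; python3 pic.py p16
```

```text
32.0 tcp [ 0.4515 -0.3965  0.1829] q [-0.91  0.37  1.46  0.    1.3  -0.91] w 0.0219 F [0.6 0.2 0.4]
[[1.0, 0.0024, -0.001], [0.001, -0.003, 1.0], [0.0024, -1.0, -0.003]]
```

View pics/p16.png

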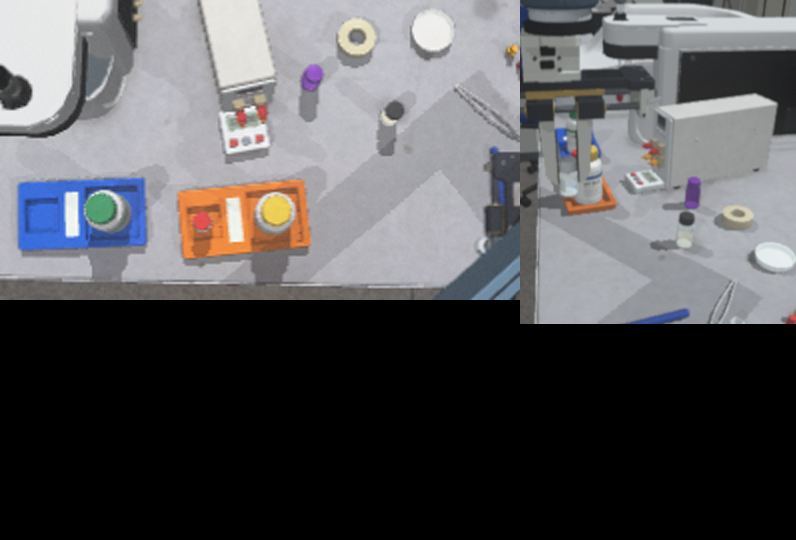

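White is held at 22 mm, the cap diameter. Carry it to blue small at (.486,.166), with the foot about 0.16 up, over the bottles.

{"name": "play_rows", "arguments": {"plan": [[12,[1,0,10],[0,0,0]],[12,[1,0,20],[0,0,0]],[12,[2,0,30],[0,0,0]],[12,[2,0,32],[0,0,0]],[12,[2,0,32],[0,0,0]],[12,[2,0,32],[0,0,0]],[12,[2,0,32],[0,0,0]],[12,[2,0,32],[0,0,0]],[12,[2,0,32],[0,0,0]],[12,[2,0,32],[0,0,0]],[12,[2,0,32],[0,0,0]],[12,[2,0,32],[0,0,0]]]}}

```text
time: 33.3
tcp_pos: [0.4715, -0.0456, 0.1798]
tool_rot: [-0.707, 0.0, 0.001, 0.707]
wrist_force: [0.2, 0.4, -0.2]
width: 0.0217
```

{"name": "play_rows", "arguments": {"plan": [[12,[2,0,32],[0,0,0]],[12,[2,0,32],[0,0,0]],[12,[2,0,32],[0,0,0]],[12,[2,0,32],[0,0,0]],[12,[2,0,30],[0,0,0]],[12,[2,0,26],[0,0,0]],[12,[1,0,18],[0,0,0]],[12,[0,0,9],[0,0,0]],[12,[0,0,0],[0,0,0]],[12,[0,0,0],[0,0,0]]]}}

```text
time: 34.3
tcp_pos: [0.4848, 0.1629, 0.1802]
tool_rot: [0.707, 0.0, -0.001, -0.707]
wrist_force: [-0.0, -0.6, -0.2]
width: 0.0217
```

```bash
python3 st.py; python3 pic.py p17
```

```text
34.3 tcp [0.4848 0.1629 0.1802] q [ 0.11  0.22  1.68 -0.    1.24  0.1 ] w 0.0217 F [-0.  -0.6 -0.2]
[[1.0, -0.0009, -0.0013], [0.0013, -0.0005, 1.0], [-0.0009, -1.0, -0.0005]]
```

View pics/p17.png

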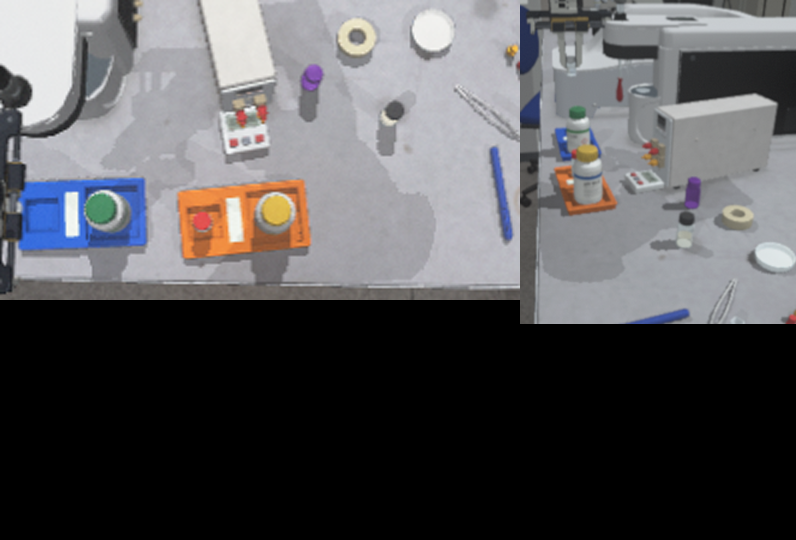

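{"name": "play_rows", "arguments": {"plan": [[12,[1,10,3],[0,0,0]],[12,[0,20,0],[0,0,0]],[12,[0,20,0],[0,0,0]],[12,[0,20,0],[0,0,0]],[12,[0,15,0],[0,0,0]],[12,[0,0,0],[0,0,0]]]}}

```text
time: 35.0
tcp_pos: [0.4844, 0.1656, 0.0931]
tool_rot: [0.707, -0.002, -0.002, -0.707]
wrist_force: [0.5, 0.5, -0.5]
width: 0.0219
```

{"name": "play_rows", "arguments": {"plan": [[12,[0,15,0],[0,0,0]],[12,[0,15,0],[0,0,0]],[12,[0,15,0],[0,0,0]],[12,[0,10,0],[0,0,0]],[12,[0,6,0],[0,0,0]],[12,[0,3,0],[0,0,0]],[12,[0,0,0],[0,0,0]],[12,[0,0,0],[0,0,0]]]}}

```text
time: 35.8
tcp_pos: [0.4867, 0.1664, 0.0322]
tool_rot: [-0.707, -0.001, 0.0, 0.707]
wrist_force: [0.3, 0.1, -0.3]
width: 0.0219
```

```bash
python3 st.py; python3 - <<'E'
from cell import manip
from h import *
s=manip.camera("side")
cv2.imwrite("pics/p18.png",cv2.resize(s["color"][60:200,160:300,::-1],None,fx=4,fy=4,interpolation=cv2.INTER_CUBIC))
E
```

```text
35.8 tcp [0.4867 0.1664 0.0322] q [0.11 0.4  1.85 0.   0.89 0.11] w 0.0219 F [ 0.3  0.1 -0.3]
[[1.0, 0.0009, -0.001], [0.001, 0.0001, 1.0], [0.0009, -1.0, 0.0001]]
```

View pics/p18.png

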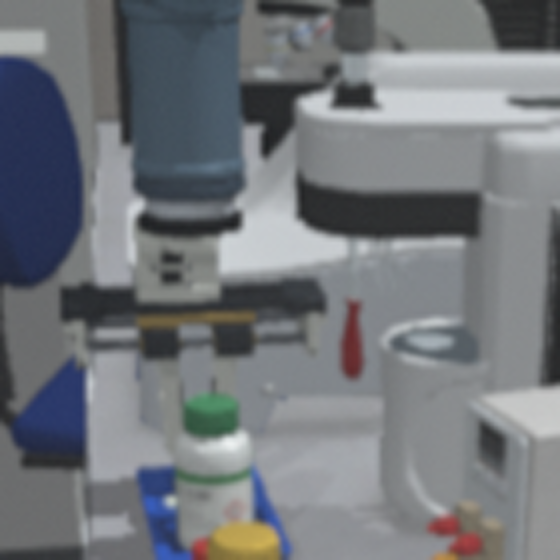

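Clear all round. Lower the last few millimetres.

{"name": "play_rows", "arguments": {"plan": [[12,[0,2,0],[0,0,0]],[12,[0,2,0],[0,0,0]],[12,[0,1,0],[0,0,0]],[12,[0,1,0],[0,0,0]],[12,[0,0,0],[0,0,0]],[12,[0,0,0],[0,0,0]]]}}

```text
time: 36.45
tcp_pos: [0.4863, 0.1663, 0.0256]
tool_rot: [-0.707, -0.0, 0.0, 0.707]
wrist_force: [-0.3, -0.1, -0.3]
width: 0.0218
```

{"name": "play_rows", "arguments": {"plan": [[12,[0,1,0],[0,0,0]],[12,[0,0,0],[0,0,0]],[12,[0,0,0],[0,0,0]]]}}

```text
time: 36.75
tcp_pos: [0.4863, 0.1663, 0.0247]
tool_rot: [-0.707, -0.0, 0.0, 0.707]
wrist_force: [0.1, -0.3, 0.2]
width: 0.0219
```

{"name": "play_rows", "arguments": {"plan": [[12,[0,1,0],[0,0,0]],[12,[0,0,0],[0,0,0]],[12,[0,0,0],[0,0,0]]]}}

```text
time: 37.05
tcp_pos: [0.4864, 0.1664, 0.0245]
tool_rot: [-0.707, -0.001, 0.0, 0.707]
wrist_force: [-2.4, -0.3, 7.5]
width: 0.0219
```

{"name": "play_rows", "arguments": {"plan": [[30,[0,0,0],[0,0,0]],[40,[0,0,0],[0,0,0]],[50,[0,0,0],[0,0,0]],[50,[0,-15,0],[0,0,0]],[50,[0,-25,0],[0,0,0]],[50,[0,-30,0],[0,0,0]],[50,[0,-30,0],[0,0,0]],[50,[0,-30,0],[0,0,0]],[50,[0,-30,0],[0,0,0]],[50,[0,-15,0],[0,0,0]]]}}

```text
time: 38.05
tcp_pos: [0.4874, 0.1665, 0.2013]
tool_rot: [-0.707, -0.002, -0.001, 0.707]
wrist_force: [1.5, 0.5, 0.1]
width: 0.0465
```

{"name": "play_rows", "arguments": {"plan": [[50,[-4,0,-40],[0,0,0]],[50,[-4,0,-40],[0,0,0]],[50,[-4,0,-40],[0,0,0]],[50,[-4,0,-40],[0,0,0]],[50,[-4,0,-40],[0,0,0]],[50,[-4,0,-40],[0,0,0]],[50,[-4,0,-40],[0,0,0]],[50,[-4,0,-40],[0,0,0]],[50,[-4,0,-40],[0,0,0]],[50,[-4,0,-40],[0,0,0]],[50,[-4,0,-40],[0,0,0]],[50,[-4,0,-40],[0,0,0]]]}}

```text
time: 39.25
tcp_pos: [0.4382, -0.3153, 0.1984]
tool_rot: [-0.707, -0.0, 0.0, 0.707]
wrist_force: [1.3, 0.2, 0.4]
width: 0.047
```

{"name": "play_rows", "arguments": {"plan": [[50,[-15,0,-35],[0,0,0]],[50,[-15,0,-35],[0,0,0]],[50,[-15,0,-35],[0,0,0]],[50,[-15,0,-35],[0,0,0]],[50,[-15,0,-15],[0,0,0]],[50,[0,0,0],[0,0,0]],[50,[0,0,0],[0,0,0]]]}}

```text
time: 39.95
tcp_pos: [0.3637, -0.4686, 0.1981]
tool_rot: [-0.707, 0.0, -0.0, 0.708]
wrist_force: [-0.5, 0.1, 1.0]
width: 0.0463
```

```bash
python3 st.py; python3 - <<'E'
import pickle
from cell import manip
from h import *
t=manip.camera("top");s=manip.camera("side")
pickle.dump((t,s),open("end.pkl","wb"))
a=cv2.resize(t["color"][140:270,125:375,::-1],None,fx=2,fy=2,interpolation=cv2.INTER_CUBIC)
b=cv2.resize(s["color"][120:270,170:330,::-1],None,fx=2,fy=2,interpolation=cv2.INTER_CUBIC)
h=np.zeros((600,500,3),np.uint8);h[:260]=a;h[270:570,:320]=b;cv2.imwrite("pics/end.png",h)
for n,lo,hi,b1,z,tgt in(("green",(55,90,30),(85,255,200),(140,210,205,250),.102,(.492,.071)),("yellow",(19,110,80),(30,255,255),(245,205,285,245),.102,(.4925,-.1495)),("red",(0,130,60),(4,255,255),(215,215,240,245),.056,(.481,-.055)),("white",(0,0,170),(180,60,255),(135,215,156,240),.046,(.486,.166)),("black",(0,0,0),(180,255,75),(311,167,330,182),.049,(.6255,-.3062))):
    p=blob(t,lo,hi,b1);X=plane(t,p[0],z)[0];print(n,p[0].round(1),p[1],X.round(4),"off mm",((X[:2]-tgt)*1000).round(1))
E
```

```text
39.95 tcp [ 0.3637 -0.4686  0.1981] q [-1.1   0.35  1.46  0.    1.33 -1.1 ] w 0.0463 F [-0.5  0.1  1. ]
[[1.0, -0.0001, 0.0003], [-0.0003, 0.0013, 1.0], [-0.0001, -1.0, 0.0013]]
green [174.7 223.8] [168 217  15  14 163] [0.4914 0.0721 0.102 ] off mm [-0.6  1.1]
yellow [262.6 225. ] [256 218  14  15 171] [ 0.4933 -0.1483  0.102 ] off mm [0.8 1.2]
red [225.6 230. ] [222 226   9   9  60] [ 0.4814 -0.054   0.056 ] off mm [0.4 1. ]
white [142.7 226.2] [138 223  11   8  62] [0.4867 0.1658 0.046 ] off mm [ 0.7 -0.2]
black [321.5 178.8] [320 178   4   2   4] [ 0.6246 -0.3076  0.049 ] off mm [-0.9 -1.4]
```

View pics/end.png

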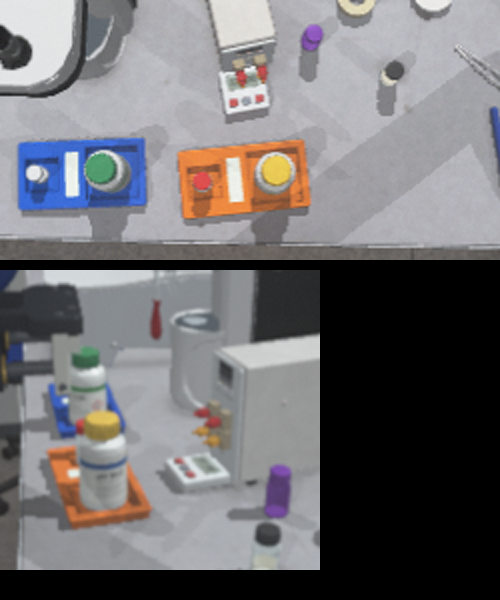

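All four stand upright at their pocket centres and the black-capped vial is unmoved. The gripper is clear of everything.

```bash
python3 -c "
from cell import manip
print(manip.hand_in())"
```

```text
the job is handed in; nothing more can be done
None
```

Both kits are made up and the job is handed in, at about 40 s of the 99 s allowed. The yellow-capped bottle and red-capped vial are in the orange tray. The green-capped bottle and white-capped vial are in the blue tray. Each was lowered until the wrist felt the pocket floor, at 5 to 7.5 N.

- **Position:** In the last top view each cap sits within about 1.5 mm of its measured pocket centre, against limits of 13 mm for bottles and 15 mm for vials. The camera calibration is good to about 2 mm.
- **Upright and at rest:** All four look upright in the top view. In the side view the bottles hide the two vials, so the vials' upright stance and seating rest on the top view and the contact forces. I did not measure tilt or speed separately.
- **Black-capped vial:** It is still standing. The top-view check put it within 2 mm of its start, but that colour mask caught only about 5 pixels, so the number is rough. The pictures show it unmoved.
- **Clearance:** The gripper was raised about 0.2 m, off to the right and touching nothing at hand-in. The purple vial was not touched.

No check failed.

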